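# Clear and level the sprung balance shelf

## Task

Get the small sprung shelf ready for the balance: drop the wooden offcut that lies on it into the grey waste bin, then lay the spirit level flat and straight along the middle of the outline printed on the shelf and let go of it. Then take the wing knob of the levelling foot, press the shelf fully down on its spring with it and turn the knob until the bubble sits between the two lines, and finish still holding and pressing the knob down, with the bubble staying centred. Leave the plain metal bar and everything else where it is.

Things in the scene. Friction and masses are not known exactly. Their poses are not given: they have to be found in the camera images.
- shelf_mark (a point): Centre of the printed outline (thin black lines, 84 x 220 mm) on the upper face of the sprung shelf. x runs across the shelf, y along it from the knob end to the hinged end, z is the board's normal. The shelf: pale grey board with a black edge, 200 (x) x 360 (y) x 18 mm, its top 70 to 85 mm above the bench on a low dark steel stand. The foot's axis lies 195 mm to the -y side of this point.
- shelf_press (a joint): How far the shelf is pressed down on its spring, rad: 0 = up (untouched; knob end high), 0.040 = fully down on a hard stop (about 13 mm lower at the knob). With the level on it, it starts down at about 2 N on the knob and is fully down at about 8 N; it springs back when let go. The hinge lies along the shelf's x, 120 mm to the +y side of shelf_mark.
- foot: Black levelling foot at the -y end of the shelf. Origin on its axis at the board's upper face. A round skirt (52 mm across, its top 11 mm above the origin) carries an upright wing 46 mm long (along x), 14 mm thick (along y), from the skirt to 42 mm above the origin. It moves up and down with the shelf.
- foot_axis (a point): Point on the foot's axis at mid-height of its wing, 27 mm above the board. Turning the foot clockwise seen from above raises the knob end of the shelf (about 6 mm for 1 rad), anticlockwise lowers it. It turns stiffly (about 0.1 N m) and stays where it is left. With the shelf fully down it needs some 0.5 to 1.5 rad clockwise from how it is found; the bubble tells how much.
- level: The spirit level: aluminium bar 180 (x) x 28 (y) x 34 mm with black end caps and, in the middle of its top, a yellow-green vial (raised 3 mm) with a pale bubble 16 mm long and two black lines 24 mm apart. Origin at the centre of its underside, z up, x along it. It starts lying on the bench next to the bar.
- bubble (a joint): Position of the bubble along the level's own +x from the middle of the vial, m: 0 = centred, between the lines within +-0.004, ends of travel +-0.020. It moves to the higher end, 7 mm for 0.01 rad of tilt, and settles in about 1.5 s. With the shelf fully down, 1 rad of the foot moves it 14 mm; clockwise moves it towards the knob end.
- offcut: Chunky light wood offcut 48 (x) x 32 (y) x 30 mm lying on the shelf within or near the outline. Origin at the centre of its underside, z up.
- bin_in (a point): Centre of the inner floor of the open grey plastic waste bin on the bench beyond the knob end: outside 190 (x) x 150 (y) x 100 mm high, walls 4 mm.
- bar: Bystander: plain aluminium bar 170 (x) x 28 (y) x 34 mm lying beside the level, without vial or end caps. Origin at the centre of its underside.
- jar: Bystander: small jar, 32 mm across, 55 mm tall, standing at the back of the shelf near its hinged end. Origin at the centre of its underside.
- multimeter: Bystander: hand multimeter 150 (x) x 78 (y) x 38 mm lying behind the shelf. Origin at the centre of its underside.
- spool: Bystander: bare metal spool 54 mm across, 35 mm tall, behind the shelf. Origin at the centre of its underside.
- screwdriver: Bystander: screwdriver 190 mm long, at the back of the bench.
- beaker: Bystander: glass beaker 68 mm across, 85 mm tall, behind the shelf. Origin at the centre of its underside.

How it is judged:
On the way, in this order (a step that is already met when the one before it is completed fails the run):
1. the offcut lies in the bin, released (x of offcut in the frame of bin_in between -0.09 and 0.09 m and y of offcut in the frame of bin_in between -0.07 and 0.07 m and z of offcut in the frame of bin_in below 0.06 m and contact force between the fingers and offcut below 0.05 N), for 0.2 s.
2. the level lies along the shelf inside the outline, released (x of level in the frame of shelf_mark between -0.028 and 0.028 m and y of level in the frame of shelf_mark between -0.032 and 0.032 m and z of level in the frame of shelf_mark between -0.006 and 0.006 m and angle between the x axis of level and the y axis of shelf_mark, either way round below 0.17 rad and angle between level's own z axis and vertical below 0.12 rad and contact force between the fingers and level below 0.05 N), for 0.2 s.
At the end, for the whole second after the job is handed in: Offcut in the bin; level flat and untouched inside the outline (28 mm across, 32 mm along, 0.17 rad); fingers on the foot's knob (over 3 N) keep the shelf down (shelf_press over 0.036 rad) with the bubble within 4 mm of centre, through the last second (all of step 1 and all of step 2 and value of joint shelf_press above 0.036 rad and value of joint bubble between -0.004 and 0.004 m and contact force between the fingers and foot above 3 N); the arm keeps its last pose, push and grip.
It fails at once if a bystander is shifted by more than 40 mm (distance of any of bar, jar, multimeter, spool, screwdriver, beaker from where it was at the start of the episode above 0.04 m).
It also fails if it takes over 72 s, if anything falls off the work surface, if the arm or the gripper's body presses on something with over 40 N, if the wrist force passes 120 N, or if a joint passes its speed limit or range.

## Robot

A 6-joint arm with a two-finger parallel gripper is mounted at the origin on the work surface. World frame = base frame: x ahead of the robot, y to its left, z up, the work surface at z = 0. Lengths are in m, angles in rad, forces in N, time in s.
With the tool pointing down it reaches from about 0.275 to 0.75 m from the base axis. Payload 10.2 kg.
Tool frame: the origin (TCP) lies midway between the tips of the shut fingers; the grasp point (between the pads) lies 19 mm behind it (env.hold_point_z is the distance from the TCP to the grasp point, in m); z points along the fingers, y is the line along which they close (so a half turn about z gives the same grasp; the last joint's range is limited). The gripper opens to 85 mm and grips with 20 to 120 N. Pads are 22 mm wide; open, the fingers measure 114 mm over their backs; the gripper's body (76 mm by 85 mm) begins 54 mm behind the grasp point. The pads swing forward as they close: fully open they stand 13 mm farther back than shut.
Start: joints at [0.982, 0.313, 1.498, -0, 1.331, -0.223], TCP at [0.188, 0.49, 0.231] pointing down, gripper open.
Joint ranges: [-2.94, 2.94], [-0.97, 2.17], [0.19, 2.56], [-1.23, 4.37], [0.02, 3.11], [-2.88, 2.88]. Speed limits (rad/s): [2.39, 2.39, 3.01, 3.14, 3.14, 3.14].

## Interface

Orientations are given as a unit quaternion [x, y, z, w].
In Python, from bench import env, kinematics, monitor, eyes, job gives the robot as it stands. The module is installed in compiled form; this text tells all that it offers. Calls block until the motion is done:
- env.reach(position, orientation): joint-space move of the TCP to a pose.
- env.movel(position, velocity=0.15, frame=None, guard=None): straight line of the TCP; frame=None keeps the orientation; velocity is the mean speed in m/s. With guard (N) it stops when the force on the tool has changed by that much, and returns True; else False.
- env.set_joints(angles): joint-space move.
- env.release() and env.close_gripper(effort=None): open the fingers fully, or close them until they stop; effort is the grip in N (None keeps the last).
- env.hold(seconds).
- kinematics.ik(position, orientation): joint angles nearest the present ones, or None.
- monitor.sense(): the state.
- eyes.grab_frame(name): name is "scene" or "top" or "wrist"; returns a dict with "frame" (400x640x3 uint8, red, green, blue), "mtx" (3x3 intrinsics, pixels), "view" (4x4, takes a point from world to camera coordinates). Camera axes: x right, y down, z forward; pixel columns grow to the right and rows downward; lengths in m; the calibration is good to about 2 mm. A picture is of the moment at which its call begins. There is no depth.
A pose or a line that the arm cannot do raises env.MotionError and nothing moves.
- job.hand_in(): hands the job in; it is judged then, once.
The state is a dict: "clock": time; "joints": joint angles; "qvel": joint speeds; "joint_efforts": joint torques, N m; "position": TCP position; "ee_rot": TCP orientation; "contact_force": force on the tool from outside, world axes, zero at the start; "ft_torque": the same for the moment, N m; "finger_gap": opening from 0.0 (shut) to 1.0 (fully open); "gripper_force": force on a finger pad.
Only numpy, scipy, OpenCV 4.12 (cv2) and the standard library are available. Lean on these libraries where they do the work, as an engineer would, in place of code of your own. Each camera call takes 0.05 s, during which the arm holds its last target. There are 200 camera calls.

## Working session

There is one attempt and no reset: what is moved stays moved. The work goes in short steps, each a Python script; the robot and the scene stay as the last script left them, time stands still between calls to the robot, and variables do not carry over. Pictures are saved under pics/ and viewed, at most 10 in all, crops included, and the job is handed in when it is done.

```bash
mkdir -p pics
cat > h.py <<'E'
import numpy as np, cv2
from bench import env, kinematics, monitor, eyes, job
from scipy.spatial.transform import Rotation as R
def save(cam,name):
    d=eyes.grab_frame(cam); cv2.imwrite(f'pics/{name}.png',d['frame'][:,:,::-1]); np.savez(f'pics/{name}.npz',mtx=d['mtx'],view=d['view']); return d
def unproj(name,uv,z):
    d=np.load(f'pics/{name}.npz'); K,V=d['mtx'],d['view']; Rm,t=V[:3,:3],V[:3,3]
    o=-Rm.T@t; r=Rm.T@np.linalg.inv(K)@np.array([uv[0],uv[1],1.]); return o+r*(z-o[2])/r[2]
def quat(a): # tool down, closing line (tool y) at world angle a
    y=np.array([np.cos(a),np.sin(a),0]); z=np.array([0,0,-1.]); x=np.cross(y,z)
    return R.from_matrix(np.c_[x,y,z]).as_quat()
E
python3 - <<'E'
from h import *
save('top','top0'); save('scene','scene0')
s=monitor.sense(); print(s['clock'],s['position'],s['ee_rot'],env.hold_point_z)
for n in('top0','scene0'):
    d=np.load(f'pics/{n}.npz'); print(d['mtx'],d['view'])
E
```

```text
0.1 [0.18768247 0.49006777 0.23080286] [ 1.81888318e-01  9.83319024e-01 -5.32830698e-04 -2.29400907e-04] 0.0187
[[378.1057024    0.         310.36412133]
 [  0.         378.1057024  199.51414204]
 [  0.           0.           1.        ]] [[ 0.02496076 -0.9996865  -0.00196384 -0.04097715]
 [-0.98616579 -0.02430105 -0.16397101  0.61532176]
 [ 0.16387188  0.00602951 -0.9864632   1.06621942]
 [ 0.          0.          0.          1.        ]]
[[465.90878134   0.         313.22731948]
 [  0.         465.90878134 194.6811904 ]
 [  0.           0.           1.        ]] [[-0.76977124  0.6382547  -0.00912004  0.47304261]
 [ 0.53061938  0.63188442 -0.56494704 -0.26315783]
 [-0.35481729 -0.43971925 -0.82507676  1.38319787]
 [ 0.          0.          0.          1.        ]]
```

View pics/top0.png

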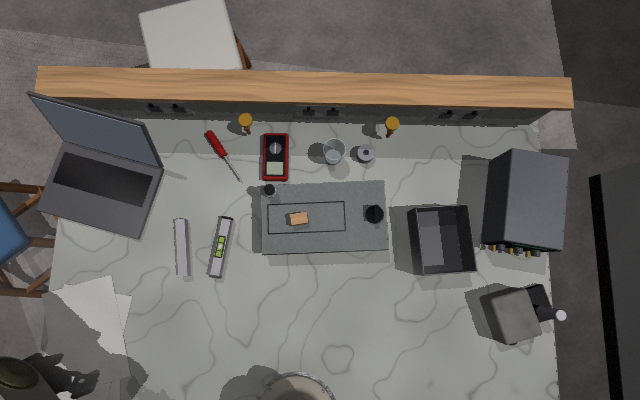

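View pics/scene0.png

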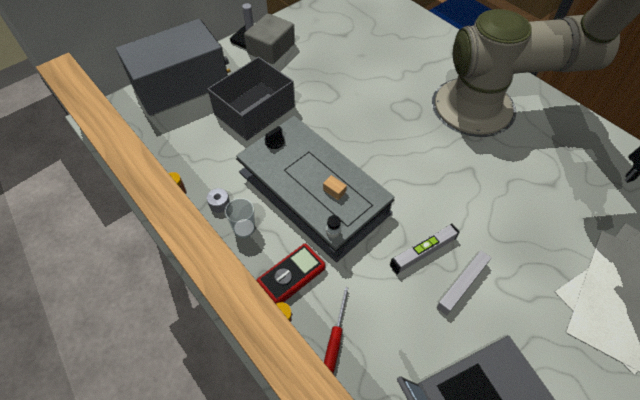

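The top view shows the outline at about (268-345, 201-234), the offcut at (299,218), the knob at (374,214), the bin at (441,239), the level at (220,246) and the bar at (181,247). I'll enlarge it to get accurate pixels.

Run:
```python
from h import *
i=cv2.imread('pics/top0.png')
c=cv2.resize(i[170:290,200:400],None,fx=4,fy=4,interpolation=cv2.INTER_CUBIC)
c=np.clip(c.astype(float)*1.6,0,255).astype('uint8')
cv2.imwrite('pics/crop0.png',c)
```

```text
(no output)
```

View pics/crop0.png

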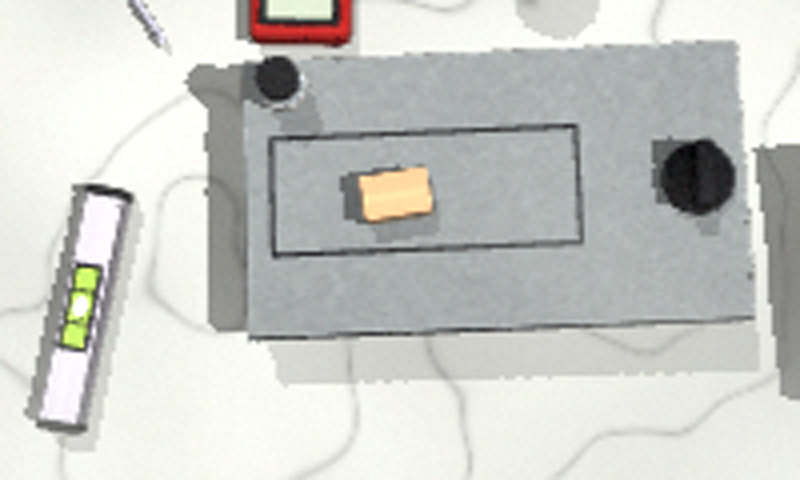

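The crop shows the outline corners at (271,138), (577,125), (582,242) and (274,256). The offcut top is at about (397,194), the knob at (697,177), and the level vial centre at (81,307), with its ends at (103,189) and (62,426). Next I compute the poses.

Run:
```python
from h import *
f=lambda p:(200+(p[0]+.5)/4-.5,170+(p[1]+.5)/4-.5)
U=lambda p,z:unproj('top0',f(p),z)
c=[(271,138),(577,125),(582,242),(274,256)]
for z in(.07,.078,.085):
    P=[U(p,z) for p in c]; print(z,np.mean(P,0).round(4),np.linalg.norm(P[0]-P[1]),np.linalg.norm(P[1]-P[2]),
    'yaw y-axis',np.arctan2(*((P[0]-P[1]+P[3]-P[2])[[1,0]])))
    # reproject centre in scene
    d=np.load('pics/scene0.npz'); q=d['view']@np.r_[np.mean(P,0),1]; q=d['mtx']@q[:3]; print((q/q[2])[:2])
a,b=U((103,189),.034),U((62,426),.034); v=U((81,307),.036)
print('level',a,b,v,np.linalg.norm(a-b),np.arctan2(*(a-b)[[1,0]]))
P=[U(p,.106) for p in [(360,175),(430,167),(434,211),(364,221)]]
print('off',np.mean(P,0),np.linalg.norm(P[0]-P[1]),np.linalg.norm(P[1]-P[2]),np.arctan2(*(P[0]-P[1])[[1,0]]))
print('foot wing',U((697,172),.118), 'skirt',U((698,178),.093))
B=[unproj('top0',p,.1) for p in [(408,207),(469,205),(475,271),(413,275)]];print('bin',np.mean(B,0),B)
i=cv2.imread('pics/top0.png');i2=cv2.imread('pics/scene0.png')
A=cv2.resize(i[195:235,355:395],None,fx=9,fy=9,interpolation=cv2.INTER_CUBIC);B=cv2.resize(i2[110:200,240:370],None,fx=3,fy=4,interpolation=cv2.INTER_CUBIC)
o=np.hstack([A,B]);cv2.imwrite('pics/foot.png',np.clip(o*2.2,0,255).astype('uint8'))
```

```text
0.07 [ 0.5613 -0.0149  0.07  ] 0.22194518598986154 0.0848876562516095 yaw y-axis 1.6397175154652999
[325.87775664 188.80382464]
0.078 [ 0.5604 -0.0151  0.078 ] 0.22030509697257863 0.08426036932893886 yaw y-axis 1.6397175154652994
[326.1848166 186.6607037]
0.085 [ 0.5596 -0.0152  0.085 ] 0.2188700190824561 0.083711493271602 yaw y-axis 1.6397175154652996
[326.45628321 184.76600617]
level [0.56030987 0.22607953 0.034     ] [0.38675987 0.24513971 0.034     ] [0.47269557 0.23637554 0.036     ] 0.17459350828502093 -0.10938686907671309
off [0.55407716 0.00461956 0.106     ] 0.04912752550187961 0.030947412307433378 1.7102625334626789
foot wing [ 0.57265942 -0.20207834  0.118     ] skirt [ 0.57178121 -0.20687152  0.093     ]
bin [ 0.50594027 -0.39141881  0.1       ] [array([ 0.59340163, -0.30094809,  0.1       ]), array([ 0.60332187, -0.47249677,  0.1       ]), array([ 0.42100733, -0.48089695,  0.1       ]), array([ 0.40603025, -0.31133343,  0.1       ])]
```

View pics/foot.png

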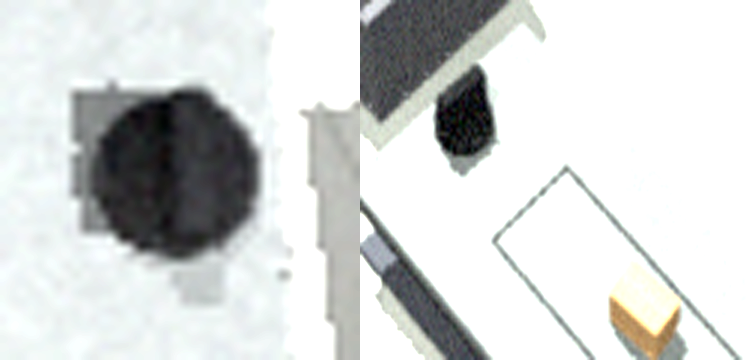

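```bash
cat >> h.py <<'E'
def best(p,a):
    c=[]
    for k in(-1,0,1):
        q=quat(a+k*np.pi); j=kinematics.ik(p,q)
        if j is not None: c.append((np.max(np.abs(np.array(j)-monitor.sense()['joints'])),tuple(q)))
    return list(min(c)[1])
def st(*m):
    s=monitor.sense(); print(*m,round(s['clock'],2),np.round(s['position'],4),'gap',round(s['finger_gap'],3),'gf',round(s['gripper_force'],1),np.round(s['contact_force'],1),np.round(s['joints'][5],2)); return s
E
python3 - <<'E'
from h import *
a=0.139; p=[.554,.0046]
q=best(p+[.16],a); env.reach(p+[.16],q); st()
env.movel(p+[.088],velocity=.12,guard=4); st()
env.close_gripper(40); st()
env.movel(p+[.2],velocity=.2); st()
b=[.506,-.40]
q=best(b+[.2],0.05); env.reach(b+[.2],q); st()
save('wrist','w_bin')
E
```

```text
2.29 [0.554  0.0054 0.1601] gap 0.999 gf 0.0 [-0.1 -0.1  0.3] -0.34
3.04 [0.5544 0.0047 0.0887] gap 1.002 gf 0.0 [ 0.4 -0.6  0.3] -0.34
3.58 [0.5543 0.0046 0.0885] gap 0.365 gf 42.8 [0.  1.3 4.6] -0.34
4.28 [0.5534 0.0047 0.1986] gap 0.364 gf 42.4 [ 0.5  0.2 -1.3] -0.34
5.79 [ 0.5067 -0.3989  0.2001] gap 0.363 gf 42.4 [ 0.  -0.1 -1.3] -0.9
```

View pics/w_bin.png

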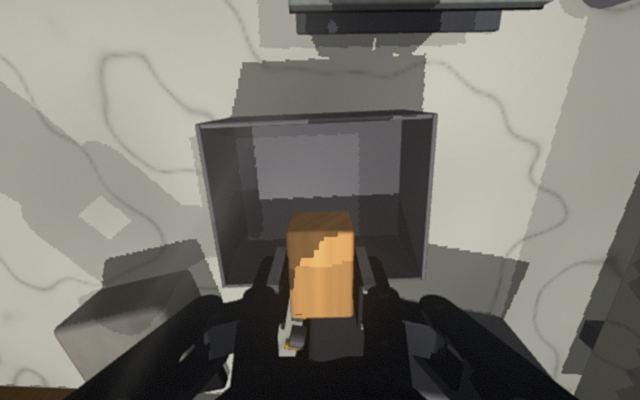

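The wrist view shows the offcut held. The bin rim corners are at about (198,124), (436,113), (426,279) and (222,286).

Run:
```python
from h import *
B=np.array([unproj('w_bin',p,.1) for p in [(198,124),(436,113),(426,279),(222,286)]]);b=B.mean(0)[:2].tolist();print(B,b)
q=monitor.sense()['ee_rot']
a=0.05
env.movel(b+[.15],velocity=.2); env.movel(b+[.075],velocity=.15,guard=8); st()
env.release(); env.hold(.2); env.movel(b+[.2],velocity=.3); st()
# view the level from wrist, above
v=np.array([.4727,.2364]);al=-.109+np.pi/2+np.pi/2 # placeholder
ang=np.arctan2(.2261-.2451,.5603-.3868); cl=ang+np.pi/2
p=[v[0],v[1],.2]; env.reach(p,best(p,cl)); st(); save('wrist','w_lev')
```

```text
[[ 0.4079644  -0.34024304  0.1       ]
 [ 0.59209518 -0.32252767  0.1       ]
 [ 0.608317   -0.46986368  0.1       ]
 [ 0.41899493 -0.48716923  0.1       ]] [0.5068428791161115, -0.40495090558116154]
6.89 [ 0.5075 -0.4055  0.0766] gap 0.367 gf 42.3 [-0.8  0.3 -0. ] -0.9
8.23 [ 0.5068 -0.4049  0.2003] gap 1.001 gf 0.0 [ 0.3 -0.7 -1.9] -0.9
10.53 [0.4731 0.2358 0.1999] gap 0.998 gf 0.0 [ 0.2  0.8 -0.4] -1.22
```

View pics/w_lev.png

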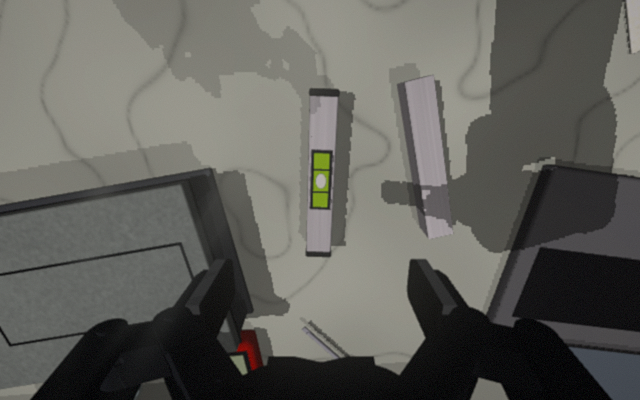

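The level's ends are at (324,92) and (318,255), with the vial centre at (321,180). The bar is clear of the fingers. Next I grasp it and place it.

Run:
```python
from h import *
a,b=unproj('w_lev',(324,92),.034),unproj('w_lev',(318,255),.034);v=unproj('w_lev',(321,180),.037)
print(a,b,v,np.linalg.norm(a-b)); ang=np.arctan2(*(b-a)[[1,0]]); print(ang,'bar',unproj('w_lev',(402,85),.034))
C=((a+b)/2*.5+v*.5)[:2].tolist(); cl=ang+np.pi/2
p=C+[.1]; q=best(p,cl); env.reach(p,q); env.movel(C+[.007],velocity=.12,guard=6); st()
env.close_gripper(60); st()
env.movel(C+[.22],velocity=.25); st()
m=[.5604,-.0151]; p=m+[.16]; q=best(p,1.6397-np.pi/2); env.reach(p,q); st()
env.movel(m+[.11],velocity=.12); st()
print(env.movel(m+[.07],velocity=.03,guard=3)); st()
save('scene','s_place')
i=cv2.imread('pics/s_place.png');cv2.imwrite('pics/s_place_c.png',cv2.resize(i[100:270,210:470],None,fx=3,fy=3))
```

```text
[0.38578312 0.24889303 0.034     ] [0.55970163 0.22330017 0.034     ] [0.47132619 0.23653053 0.037     ] 0.17579147021991717
-0.14610577467978061 bar [0.38774462 0.32352527 0.034     ]
11.98 [0.4726 0.2365 0.0079] gap 1.007 gf 0.0 [ 0.9 -0.  -0.5] -1.18
12.55 [0.4723 0.2364 0.0074] gap 0.319 gf 61.0 [-0.6  0.3  5.1] -1.18
13.55 [0.4714 0.2361 0.2184] gap 0.319 gf 60.1 [ 0.4 -0.2 -1.4] -1.18
14.61 [ 0.5602 -0.0142  0.1598] gap 0.315 gf 60.1 [-0.2  0.3 -1.6] -0.31
15.18 [ 0.5608 -0.0147  0.1107] gap 0.319 gf 60.1 [-0.2 -0.1 -2. ] -0.3
True
16.06 [ 0.56   -0.0152  0.0823] gap 0.316 gf 60.6 [0.3 0.3 1.9] -0.3
```

View pics/s_place_c.png

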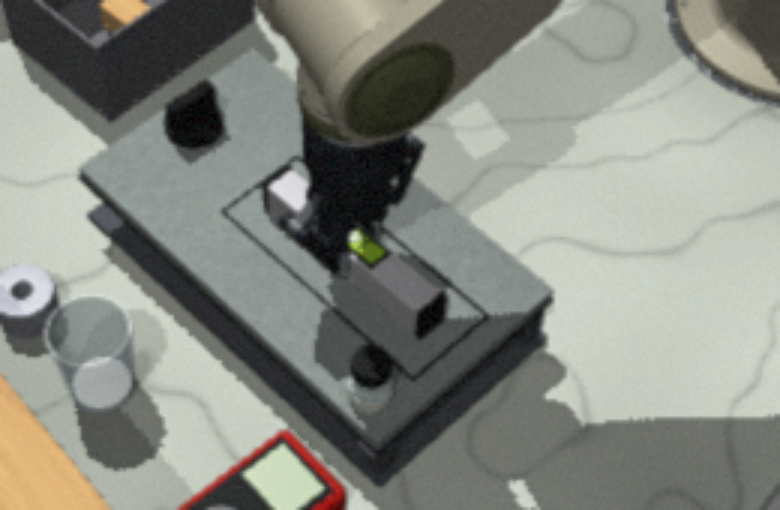

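The offcut is in the bin and the level is on the shelf within the outline. I release it and move to the foot.

Run:
```python
from h import *
env.release(); env.hold(.2); st()
s=monitor.sense()['position']; env.movel([s[0],s[1],.2],velocity=.2)
p=[.5735,-.2092,.2]; env.reach(p,quat(1.6397)); st(); save('wrist','w_foot'); save('top','top1')
A=cv2.imread('pics/w_foot.png')[60:400,140:500]; B=cv2.imread('pics/top1.png')[180:270,250:380]
B=cv2.resize(B,(432,299),interpolation=cv2.INTER_CUBIC)
o=np.zeros((340,792,3),'uint8');o[:,:360]=A;o[:299,360:]=B
cv2.imwrite('pics/c2.png',np.clip(o*1.8,0,255).astype('uint8'))
```

```text
16.91 [ 0.5597 -0.0149  0.0824] gap 0.996 gf 0.0 [-0.7  0.6 -0.6] -0.3
19.29 [ 0.5735 -0.2088  0.1997] gap 1.001 gf 0.0 [-0.2  0.3  0.1] -2.18
```

View pics/c2.png

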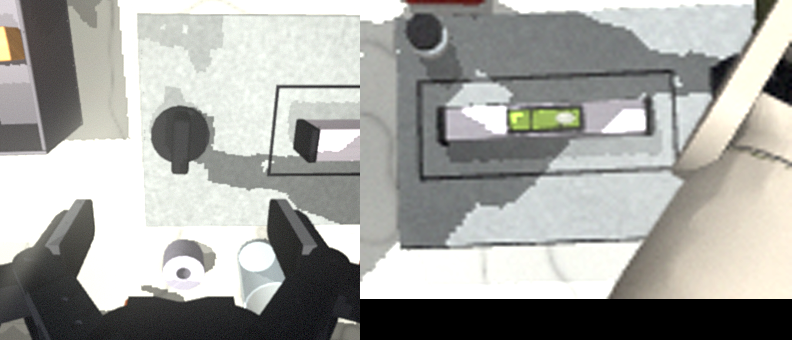

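The level lies inside the outline and the bubble is at the knob end, as expected with the shelf up. The wing is seen vertically at wrist pixel u≈320 and the skirt centre at about (321,195), so the tool is aligned with it. Next I grip and press.

Run:
```python
from h import *
k=unproj('w_foot',(321,195),.09); w=unproj('w_foot',(320,170),.12); print(k,w)
c=[(.5735+k[0])/2,(-.2092+k[1])/2]; print(c)
env.movel(c+[.13],velocity=.15); print(env.movel(c+[.094],velocity=.08,guard=4)); st()
env.close_gripper(100); s=st()
p=s['position']
print(env.movel([p[0],p[1],p[2]-.022],velocity=.02,guard=20)); st(); env.hold(1.2); st()
save('top','top2');save('wrist','w2');save('scene','s2')
B=cv2.resize(cv2.imread('pics/top2.png')[180:270,250:380],(400,277),interpolation=cv2.INTER_CUBIC)
C=cv2.resize(cv2.imread('pics/s2.png')[100:230,240:420],(400,289),interpolation=cv2.INTER_CUBIC)
D=cv2.resize(cv2.imread('pics/w2.png'),(400,250))
o=np.zeros((560,800,3),'uint8');o[:277,:400]=B;o[:289,400:]=C;o[300:550,:400]=D
cv2.imwrite('pics/c3.png',np.clip(o*1.6,0,255).astype('uint8'))
```

```text
[ 0.57123694 -0.20848032  0.09      ] [ 0.54232917 -0.21124329  0.12      ]
[np.float64(0.5723684695467604), np.float64(-0.208840160734414)]
False
20.61 [ 0.5725 -0.2089  0.0942] gap 1.003 gf 0.0 [0.2 1.  0.7] -2.18
21.27 [ 0.5725 -0.2092  0.0941] gap 0.145 gf 97.2 [-0.8 -1.   0.4] -2.18
True
22.04 [ 0.5741 -0.2107  0.0814] gap 0.139 gf 98.4 [-1.6 -0.2 10.3] -2.18
23.24 [ 0.5739 -0.2107  0.0813] gap 0.144 gf 98.5 [-0.3 -0.4 10.1] -2.18
```

View pics/c3.png

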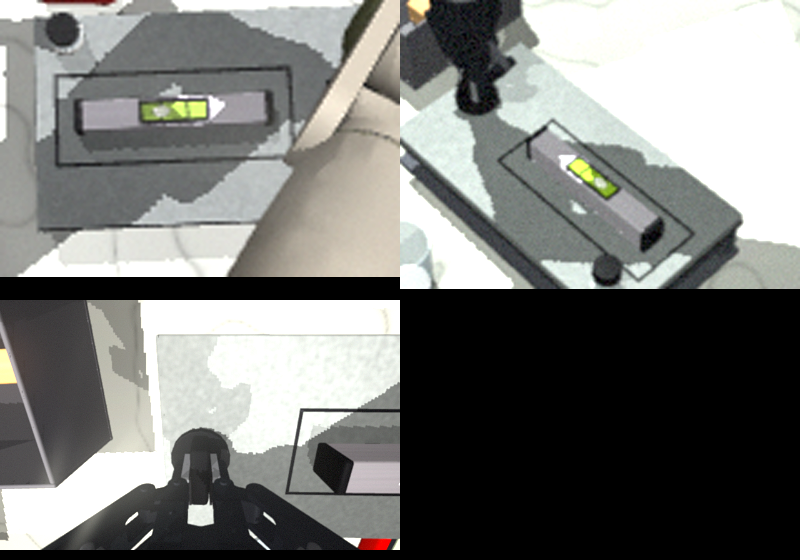

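Top view: the vial spans u≈140-208 in the crop and the bubble is at about 165, a few mm to the hinge side. I'll measure it numerically, with the frames where the level lay on the bench and where the shelf was up as references.

```bash
cat > bub.py <<'E'
import numpy as np,cv2
def bubble(name,show=False):
    i=cv2.imread(f'pics/{name}.png'); h=cv2.cvtColor(i,cv2.COLOR_BGR2HSV)
    m=cv2.inRange(h,(28,120,50),(50,255,255)); 
    m=cv2.morphologyEx(m,cv2.MORPH_CLOSE,np.ones((9,9),np.uint8))
    n,l,s,_=cv2.connectedComponentsWithStats(m); k=1+np.argmax(s[1:,4])
    ys,xs=np.nonzero(l==k); P=np.c_[xs,ys].astype(float); c=P.mean(0); 
    r=cv2.minAreaRect(P.astype(np.float32)); c=np.array(r[0]); b=cv2.boxPoints(r)
    e=[b[1]-b[0],b[2]-b[1]]; e=max(e,key=np.linalg.norm); L=np.linalg.norm(e)+1; d=e/np.linalg.norm(e)
    if d[0]<0: d=-d
    nrm=np.array([-d[1],d[0]]); t=np.arange(-L/2,L/2,.5); B=[]
    for o in(-1,-.5,0,.5,1):
        q=c+t[:,None]*d+o*nrm; B.append(cv2.remap(i,q[:,0].astype(np.float32)[None],q[:,1].astype(np.float32)[None],cv2.INTER_LINEAR)[0].astype(float))
    B=np.mean(B,0); sat=B[:,0]/B[:,1].clip(1)   # blue/green: high = pale
    w=(sat-np.median(sat)-.1).clip(0); w[np.abs(t)>L/2-2]=0
    print(name,'c',c.round(1),'L',round(L,1),'bubble px',round((w*t).sum()/max(w.sum(),1e-6),2),'w',round(w.sum(),2))
    if show: print((100*sat).astype(int).tolist()); print(B[:,1].astype(int).tolist())
    return (w*t).sum()/max(w.sum(),1e-6),L
E
python3 -c "
from bub import *
for n in ('top0','top1','top2','scene0','s2'): bubble(n,True)"
```

```text
top0 c [219.5 246.3] L 20.6 bubble px 0.17 w 3.51
[72, 53, 48, 46, 45, 45, 45, 45, 45, 44, 44, 46, 49, 53, 51, 52, 71, 88, 93, 95, 97, 98, 98, 98, 94, 85, 69, 50, 46, 50, 47, 43, 42, 42, 42, 42, 42, 42, 42, 43, 46, 62]
[82, 106, 135, 155, 157, 157, 157, 157, 156, 156, 148, 135, 111, 98, 121, 141, 152, 169, 177, 177, 178, 179, 180, 180, 175, 170, 162, 149, 121, 93, 109, 144, 157, 157, 157, 157, 157, 157, 158, 158, 131, 69]
top1 c [305.  215.5] L 21.0 bubble px 6.03 w 2.77
[62, 49, 46, 45, 47, 49, 49, 48, 49, 50, 50, 51, 56, 63, 56, 51, 51, 51, 51, 51, 51, 51, 51, 51, 51, 51, 54, 58, 70, 82, 87, 91, 91, 90, 90, 90, 88, 87, 78, 68, 61, 53]
[87, 113, 136, 159, 135, 111, 110, 109, 106, 103, 101, 98, 82, 66, 85, 105, 104, 103, 103, 103, 104, 104, 104, 104, 104, 104, 105, 106, 110, 113, 117, 121, 124, 127, 125, 123, 121, 119, 115, 110, 104, 98]
top2 c [306.  215.5] L 21.0 bubble px -4.12 w 3.01
[66, 53, 51, 49, 50, 50, 57, 63, 78, 89, 91, 92, 92, 92, 91, 90, 88, 85, 73, 60, 54, 50, 48, 46, 46, 46, 46, 46, 48, 51, 51, 51, 48, 46, 46, 46, 46, 46, 46, 46, 47, 47]
[66, 83, 93, 102, 102, 101, 10
[... 457 characters left out ...]
85, 185, 183, 183, 184, 184, 182, 174, 157, 138, 130, 142, 162, 181, 196, 208, 214, 214, 215, 215, 214, 214, 213, 209, 202, 192, 176, 157, 138, 130, 141, 162, 178, 182, 182, 181, 181, 181, 180, 175, 159, 133, 106]
s2 c [326.4 179.7] L 24.3 bubble px 3.87 w 4.67
[91, 65, 45, 37, 34, 34, 34, 33, 33, 33, 33, 33, 34, 36, 38, 36, 34, 34, 33, 32, 33, 32, 32, 32, 33, 42, 60, 74, 83, 86, 88, 88, 88, 87, 86, 84, 80, 73, 62, 48, 34, 27, 23, 22, 22, 21, 27, 49, 85]
[150, 148, 172, 203, 219, 223, 223, 222, 221, 222, 220, 212, 194, 171, 161, 172, 195, 209, 215, 214, 207, 198, 189, 182, 163, 140, 127, 130, 135, 139, 141, 142, 145, 145, 143, 140, 136, 132, 123, 115, 112, 111, 111, 110, 106, 97, 78, 61, 58]
```

The measurement works: the bubble is about 11 mm towards the hinge, so roughly 0.75 rad clockwise is needed. I'll turn in steps with force feedback on z.

```bash
cat >> h.py <<'E'
def F(): return float(np.mean([monitor.sense()['contact_force'][2] for _ in range(3)]))
def press(x,y,z,q,lo=13,hi=20):
    for _ in range(12):
        f=F()
        if f<lo: z-=.0004
        elif f>hi: z+=.0004
        else: break
        env.movel([x,y,z],velocity=.02,frame=q); env.hold(.05)
    return z
def turn(x,y,z,yaw,tot,n):
    for k in range(n):
        yaw-=tot/n; z+=.006*tot/n
        env.reach([x,y,z],quat(yaw)); z=press(x,y,z,quat(yaw),11,24)
        s=monitor.sense(); print('yaw',round(yaw,3),'z',round(z,4),'F',s['contact_force'].round(1),'T',s['ft_torque'].round(2),s['position'].round(4),round(s['clock'],1))
    z=press(x,y,z,quat(yaw)); return z,yaw
E
python3 - <<'E'
from h import *; from bub import bubble; import json
s=monitor.sense(); x,y,z=map(float,s['position']); yaw=1.6397
z=press(x,y,z,quat(yaw)); s=st('z %.4f'%z)
env.hold(1.2); save('top','t3'); save('scene','s3'); bubble('t3');bubble('s3')
z,yaw=turn(x,y,z,yaw,.5,4)
env.hold(1.3); st(); save('top','t4'); save('scene','s4'); bubble('t4',1);bubble('s4',1)
json.dump([x,y,z,yaw],open('cmd.json','w'))
E
```

```text
z 0.0793 24.89 [ 0.5747 -0.2106  0.081 ] gap 0.146 gf 99.1 [-1.  -1.6 13.2] -2.18
t3 c [306.1 215.3] L 21.2 bubble px -4.3 w 2.97
s3 c [326.2 179.7] L 24.1 bubble px 4.29 w 4.22
yaw 1.515 z 0.08 F [-0.9 -0.8 14.2] T [ 0.6   0.18 -0.02] [ 0.5748 -0.2106  0.0819] 26.4
yaw 1.39 z 0.0808 F [-0.8 -0.8 13.4] T [0.55 0.09 0.02] [ 0.5749 -0.2106  0.0826] 26.7
yaw 1.265 z 0.0815 F [-0.3 -2.  14.5] T [0.52 0.1  0.  ] [ 0.5749 -0.2106  0.0834] 26.9
yaw 1.14 z 0.0823 F [-0.5 -1.1 13.8] T [ 0.47  0.11 -0.01] [ 0.5749 -0.2106  0.0841] 27.2
28.49 [ 0.5749 -0.2106  0.0841] gap 0.144 gf 99.1 [-0.8 -0.4 13. ] -1.68
t4 c [306.  215.5] L 21.0 bubble px -2.13 w 3.14
[54, 48, 48, 49, 49, 49, 49, 49, 50, 51, 57, 63, 77, 90, 91, 92, 92, 92, 91, 90, 88, 86, 71, 56, 51, 47, 47, 47, 49, 54, 50, 47, 46, 46, 46, 46, 46, 46, 46, 46, 47, 48]
[81, 110, 106, 103, 102, 102, 102, 102, 102, 102, 103, 104, 111, 119, 123, 127, 126, 125, 124, 123, 122, 121, 116, 112, 127, 142, 150, 158, 135, 111, 134, 157, 164, 172, 172, 172, 172, 173, 173, 172, 168, 163]
s4 c [326.5 179.6] L 24.3 bubble px 1.53 w 4.91
[90, 62, 43, 36, 34, 34, 34, 33, 34, 34, 33, 33, 34, 36, 37, 36, 35, 33, 33, 34, 41, 57, 74, 86, 91, 90, 89, 88, 88, 88, 88, 88, 83, 70, 52, 37, 27, 24, 25, 26, 25, 25, 27, 27, 26, 26, 28, 40, 69]
[147, 144, 169, 201, 218, 222, 222, 221, 222, 222, 219, 212, 194, 171, 158, 169, 192, 207, 212, 208, 195, 180, 179, 186, 180, 163, 150, 144, 144, 146, 144, 135, 122, 111, 108, 109, 109, 109, 110, 111, 110, 110, 111, 112, 109, 101, 85, 64, 53]
```

Run:
```python
from h import *; from bub import bubble; import json
x,y,z,yaw=json.load(open('cmd.json'))
z,yaw=turn(x,y,z,yaw,.37,3); z=press(x,y,z,quat(yaw),15,22)
env.hold(1.5); st(); save('top','t5'); save('scene','s5'); bubble('t5',1);bubble('s5',1)
json.dump([x,y,z,yaw],open('cmd.json','w'))
B=cv2.resize(cv2.imread('pics/t5.png')[200:232,275:335],(400,213),interpolation=cv2.INTER_CUBIC)
C=cv2.resize(cv2.imread('pics/s5.png')[160:205,295:360],(400,277),interpolation=cv2.INTER_CUBIC)
D=cv2.resize(cv2.imread('pics/s5.png')[60:260,180:480],(450,300))
o=np.zeros((580,800,3),'uint8');o[:213,:400]=B;o[:277,400:]=C;o[280:580,:450]=D
cv2.imwrite('pics/c4.png',np.clip(o*1.6,0,255).astype('uint8'))
```

```text
yaw 1.016 z 0.083 F [-0.4  0.5 13.5] T [ 0.36  0.07 -0.01] [ 0.5749 -0.2106  0.0849] 28.8
yaw 0.893 z 0.0838 F [-0.8  0.6 12.9] T [0.34 0.02 0.01] [ 0.5749 -0.2106  0.0856] 29.1
yaw 0.77 z 0.0845 F [-0.4  0.6 14.2] T [0.26 0.08 0.03] [ 0.5749 -0.2106  0.0864] 29.3
31.14 [ 0.5751 -0.2106  0.0863] gap 0.145 gf 99.3 [-0.2 -0.1 16.2] -1.31
t5 c [305.9 215.1] L 21.2 bubble px -0.45 w 3.32
[57, 51, 50, 50, 49, 49, 49, 49, 50, 50, 52, 55, 59, 62, 68, 75, 82, 90, 93, 94, 95, 95, 96, 98, 92, 82, 68, 51, 49, 54, 52, 46, 45, 46, 46, 46, 45, 45, 46, 46, 48, 51, 65]
[69, 98, 104, 102, 102, 102, 102, 103, 102, 100, 93, 83, 79, 80, 93, 111, 122, 130, 136, 142, 146, 149, 157, 167, 170, 169, 167, 164, 140, 108, 122, 159, 171, 171, 171, 171, 171, 171, 169, 167, 152, 131, 110]
s5 c [326.5 179.6] L 24.3 bubble px -0.13 w 4.98
[88, 62, 43, 36, 35, 34, 34, 34, 34, 34, 33, 33, 34, 36, 36, 36, 39, 49, 62, 74, 86, 92, 95, 95, 94, 92, 88, 85, 82, 77, 66, 52, 37, 25, 19, 21, 25, 26, 25, 24, 24, 26, 26, 25, 24, 23, 26, 39, 70]
[142, 145, 171, 202, 218, 222, 222, 221, 221, 222, 220, 212, 194, 173, 160, 169, 189, 203, 211, 216, 213, 206, 201, 197, 184, 164, 152, 148, 145, 137, 120, 98, 82, 77, 87, 99, 107, 110, 110, 109, 110, 111, 112, 112, 110, 103, 85, 63, 53]
```

View pics/c4.png

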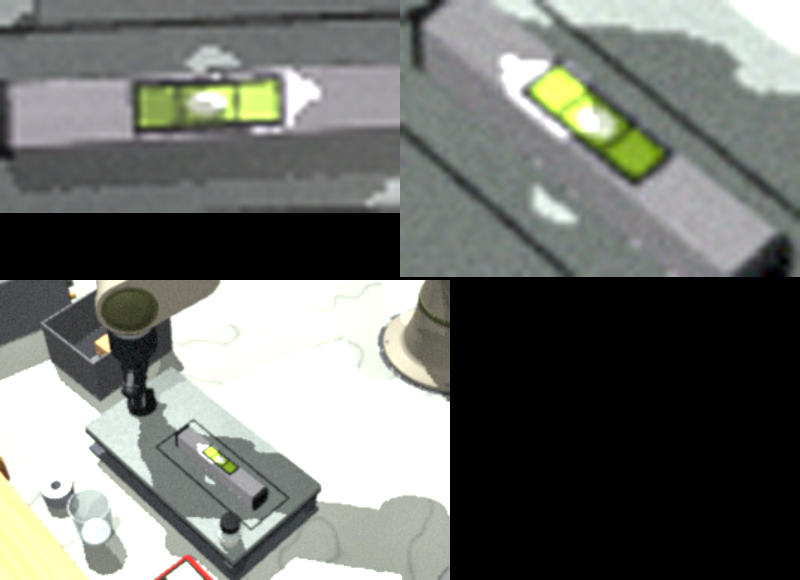

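The bubble sits between the two lines, about 0.7 mm from the middle in both views. The knob is held down on its stop with about 16 N, so I hand in.

Run:
```python
from h import *
st(); print(job.hand_in())
```

```text
31.24 [ 0.5751 -0.2106  0.0863] gap 0.144 gf 99.3 [-1.   0.  15.6] -1.31
the job is handed in; nothing more can be done
None
```

I handed the job in at 31 s with the offcut in the bin, the level inside the outline and the knob held down at about 16 N; the bubble was about 0.7 mm off centre, and no verdict was returned.

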